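# Index the tool carrier one station and hang the gouge tote on it

## Robot

A 7-joint arm with a two-finger parallel gripper is mounted at the origin on the work surface. World frame = base frame: x ahead of the robot, y to its left, z up, the work surface at z = 0. Lengths are in mm, angles in rad, forces in N, time in s.
With the tool pointing down it reaches from about 425 to 875 mm from the base axis. Payload 8.4 kg.
Tool frame: the origin (TCP) lies at the centre of the arm's flange, where the gripper is bolted on; the fingertips stand 173 mm ahead of it and the grasp point (between the pads) lies 155 mm ahead of it (env.tcp_to_grasp is the distance from the TCP to the grasp point, in mm); z points along the fingers, y is the line along which they close (so a half turn about z gives the same grasp; the last joint's range is limited). The gripper opens to 85 mm and grips with 20 to 120 N. Pads are 22 mm wide; open, the fingers measure 114 mm over their backs; the gripper's body (76 mm by 85 mm) begins 54 mm behind the grasp point. The pads swing forward as they close: fully open they stand 13 mm farther back than shut.
Start: joints at [-1.334, 0.333, 0.04, 1.465, -0.013, 1.343, -0.059], TCP at [214.195, 613.673, 404.708] pointing down, gripper open.
Joint ranges: [-2.58, 2.58], [-0.38, 2.09], [-1.3, 1.39], [0.25, 2.4], [-1.5, 4.64], [0.08, 2.09], [-2.65, 2.65]. Speed limits (rad/s): [2.22, 2.22, 2.79, 2.79, 3.14, 3.14, 3.14].

## Interface

Orientations are given as a rotation vector (axis times angle).
In Python, from cell import env gives the robot as it stands.
- The arm moves only by the tool send_rows, never from a script. Its argument "commands" is a list of rows, each a list of 7 numbers: the shift along the tool's x, y, z in mm, then the turn, a rotation vector about the tool's x, y, z in rad, then the finger opening in mm, from 0 to 85.4. In form: [[dx, dy, dz, rx, ry, rz, grip], ...]. A call has 1 to 12 rows; each row is the pose to reach, as a shift and turn from the pose commanded when the call began, along the tool's axes at that moment; what a row does not reach only later rows make up. A row lasts 1/8 s, in which the tool goes at most 62.5 mm and 10.7 degrees, less where a joint would pass 70% of its speed; a pose out of reach is approached as far as the arm can. A call with a gripper value outside its range is refused whole. The fingers move at their own pace and stop on an object; "squeeze" is the grip in N (left out, the last holds). Time passes only in rows, so rows that repeat a pose let the fingers close. It gives the time, the measured TCP pose, the force, the opening and the grip force at its end, in the units of the state.
- env.read_state(): the state, without advancing time (a new reading comes with each control period).
- env.grab_frame(name): name is "scene" or "top" or "wrist"; returns the picture (400x640x3 uint8, blue, green, red); there is no depth.
- env.camera_params(name): a dict with "fx", "fy", "cx", "cy" (pixels), "dist" ([k1, k2, p1, p2, k3] as OpenCV has them; the pictures are not rectified), "position" and "orientation" of the camera in the world. Camera axes: x right, y down, z forward; pixel columns grow to the right and rows downward; lengths in mm; the calibration is good to about 2 mm. A picture is of the moment at which its call begins: read the wrist's pose just before it. camera_params takes no time and is no camera call; for the wrist camera it gives the pose at the moment of the call.
- env.finish_job(): hands the job in; it is judged then, once.
Trained networks look in the newest picture that a camera, given by its name, has taken for a name from the list of things; names that differ only in an ending like _2 or _b are one class to them, and where a whole thing is asked for, a point or a joint stands for the part that bears it (a point fixed in the world has none). Each returns a list of dicts, best first, with "score" (0 to 1); they miss things now and then, are a little off and sometimes report something else, mostly with a low value. They report only what shows in the picture. A call takes as long as a camera call. They do not tell look-alikes from the thing itself.
- env.trace(thing, camera): "mask" (400x640 bool, what is visible of it).
- env.spot_point(thing, camera): "xyz" ([x, y, z] in mm, in world coordinates, good to about 4 mm: a listed point, or the origin of a listed thing).
The state is a dict: "time_s": time; "joints": joint angles; "joint_velocities": joint speeds; "joint_torque": joint torques, N m; "eef_pos": TCP position; "eef_rot": TCP orientation; "force": force on the tool from outside, world axes, zero at the start; "wrist_torque": the same for the moment, N m; "width": finger opening in mm; "grip_force": force on a finger pad.
Only numpy, scipy, OpenCV 4.12 (cv2) and the standard library are available. Lean on these libraries where they do the work, as an engineer would, in place of code of your own. Each camera call takes 0.05 s, during which the arm holds its last target. There are 200 camera calls.

## Task

Move the tool carrier one station along its rail, towards the carved horse: pull up its spring index knob, slide the carrier to the very next notch on that side and let the bolt drop fully home. Then pick up the gouge tote by its handle bar, keep it upright, hang the bar on both prongs of the carrier's fork hook and leave it hanging there, without disturbing the other things on the bench.

Things in the scene. Friction and masses are not known exactly. Their poses are not given: they have to be found in the camera images.
- rail: Aluminium rail screwed to the bench, 80 mm wide, 566 mm long, 30 mm high, with a steel guideway on its far half on which the carrier slides. Origin: centre of its underside. Its y axis runs along the rail, x across it (away from the robot at yaw 0), z up.
- track (a point): Top of the notch in which the carrier starts. Five steel index plates lie in a row on the rail's near half, their tops one level track 30 mm wide, 44 mm above the bench; each has one notch across it, 14 mm wide and deep. They were clamped on by hand: neighbouring notches are 56 to 76 mm apart, every gap different and not measured. Two more notches lie on each side. Axes as the rail's.
- carriage (a joint): Position of the tool carrier along the rail, m: 0 at the start, growing along the rail's +y, stops at -0.165 and 0.165. The carrier is 210 mm long, its deck 67 mm above the bench; about 4 N of friction (about 6 N in all while the bolt rubs on the plates), and it stays where it is left. With the bolt in a notch it is locked, with 1 mm of play each way.
- index (a joint): How far the index bolt is pulled up, m: 0 fully home in a notch, 0.012 with its nose resting on top of the plates, stop at 0.018. Its spring pushes it down with 8 N at 0, 12 N at 0.012, 14 N at 0.018. The bolt is 12 mm wide with a round nose (6 mm radius): let go off a notch, it rides on the plates and snaps down by itself when slid over the next one.
- knob_grip (a point): Black round knob on top of the index bolt, 35 mm thick, 29 mm high; it rises straight up when pulled. This point is on its axis, 13 mm below its top and 16 mm above its underside; with the bolt home it is 107 mm above the bench, 60 mm from the carrier's middle towards the rail's -y. Below it is a sleeve 21 mm thick on a carrier lug with its top 67 mm above the bench. Axes as the rail's.
- fork_seat (a point): The carrier's fork hook: two round steel prongs 10 mm thick, 76 mm apart on centres, pointing along -x, with a dip. This point is midway between them, where the axis of a 14 mm bar lies when it rests in the dip, 234 mm above the bench, 120 mm from the knob towards the rail's +y. Axes as the rail's. Underside of the prongs: 17 mm below this point. Between them nothing rises higher than that.
- fork_tips (a point): Midway between the prongs' upturned tips, at the height of their tops, 251 mm above the bench: 33 mm along -x from the seat and 17 mm above it. Behind the seat the prongs rise too, to 9 mm above it 55 mm along +x, and bend down to the post. Axes as the rail's.
- tote: Wooden gouge tote, 0.5 kg or so: an open tray 84 mm wide (x), 148 mm long (y), walls 51 mm high, end boards 8 mm thick rising to 172 mm, and a round handle bar along y between the end boards, three gouges lying in the tray. Origin: centre of its underside, z up.
- tote_bar (a point): Middle of the tote's round handle bar, 14 mm thick, 132 mm free between the end boards, axis along the tote's y, 150 mm above the tote's underside; nothing between it and the tray walls.
- horse: Carved wooden carousel horse, unpainted, on a brass pole with a 200 x 85 mm base board, 342 mm high; it stands beyond one end of the rail. Origin: centre of the base's underside. Its side of the rail (the sign of its y in the rail's frame) says which way the carrier goes. Bystander.
- blocks: Two stacked blocks of wood, 170 x 80 mm, 100 mm high, beyond the other end of the rail. Origin: centre of the underside. Bystander.
- mallet: Wooden joiner's mallet lying on the bench: head 80 x 125 mm, 60 mm high, handle 172 mm long along its -x. Origin: centre of the underside of its head. Bystander.
- awl: Awl lying on the bench, handle 33 mm thick, 143 mm long, 33 mm high. Origin: under the front end of its handle; x towards its point. Bystander.
- gouge: Gouge lying on the bench, handle 33 mm thick, 188 mm long, 33 mm high. Origin: under the front end of its handle; x towards its edge. Bystander.
Things that resemble listed ones, but are neither listed nor needed, are in the scene too. Leave any pink look-alike of the tote alone.

How it is judged:
By the outcome, as a careful person would: the job done as asked, in the order asked, and still so for the second after the job is handed in, with the robot touching nothing.
It also fails if it takes over 72 s, if anything falls off the work surface, if the arm or the gripper's body presses on something with over 40 N, if the wrist force passes 120 N, or if a joint passes its speed limit or range.

## Working session

There is one attempt and no reset: what is moved stays moved. The work goes in short steps, Python scripts to look and compute and a tool call to move; the robot and the scene stay as the last step left them, time stands still between calls to the robot, and variables do not carry over. Pictures are saved under pics/ and viewed, at most 11 in all, crops included, and the job is handed in when it is done.

Besides the shell and the picture viewer there is one more tool, called after "Emit:" as name(argument=value, ...) on one line, values as JSON. send_rows: Moves the arm, as the interface text tells. Its arguments: {"type":"object","properties":{"commands":{"type":"array"},"squeeze":{"type":"number"}},"required":["commands"]}

```bash
ls; mkdir -p pics; python3 - <<'E'
from cell import env
import cv2,numpy as np
s=env.read_state();print(s)
for c in("scene","top"):
    im=env.grab_frame(c);cv2.imwrite(f"pics/{c}0.png",im)
    p=env.camera_params(c);print(c,p)
    for t in("rail","track","knob_grip","fork_seat","fork_tips","tote","tote_bar","horse","blocks","mallet","awl","gouge"):
        print(t,[(round(d["score"],2),np.round(d["xyz"]).tolist()) for d in env.spot_point(t,c)[:3]])
a=cv2.imread("pics/scene0.png");b=cv2.imread("pics/top0.png")
E
```

```text
pics
{'time_s': 0.0, 'joints': array([-1.33422011,  0.33391519,  0.03987047,  1.46629201, -0.01342856,
        1.34331649, -0.05852413]), 'joint_velocities': array([ 0.00042905, -0.00017515, -0.00015038,  0.00127754, -0.00028153,
        0.000892  , -0.00117557]), 'joint_torque': array([ 1.09440611e-03, -6.58543110e+01,  1.36573970e+00, -4.05556977e+01,
        1.67099107e-02,  1.23987818e-02, -3.63712934e-05]), 'eef_pos': array([214.11850743, 613.52522985, 403.80806295]), 'eef_rot': array([-5.24998623e-01, -3.09721633e+00,  2.59734673e-03]), 'force': array([ 0.56668871, -0.45118697, -0.03216512]), 'wrist_torque': array([-0.07211544, -0.02421651, -0.00720474]), 'grip_force': 0.0, 'width': 85.55249187622769}
scene {'fx': 458.7919965152755, 'fy': 458.7919965152755, 'cx': 318.8650990800407, 'cy': 200.25305261062175, 'dist': array([-0.01345597,  0.        ,  0.        ,  0.        ,  0.        ]), 'position': array([1418.10718112,  832.79812508, 1052.15371859]), 'orientation': array([-0.98793994, -2.30790196,  1.18458967])}
rail [(0.67, [642.0, 6.0, 2.0])]
track [(0.76, [631.0, -54.0, 46
[... 800 characters left out ...]
'orientation': array([-2.03701241,  2.16339714, -0.26453545])}
rail [(0.66, [650.0, 7.0, -2.0]), (0.29, [626.0, -55.0, 45.0])]
track [(0.78, [630.0, -53.0, 46.0])]
knob_grip [(0.51, [628.0, -53.0, 109.0])]
fork_seat [(0.76, [595.0, 63.0, 236.0]), (0.47, [460.0, -213.0, 148.0])]
fork_tips [(0.64, [557.0, 65.0, 251.0])]
tote [(0.86, [349.0, -436.0, -2.0]), (0.6, [458.0, -213.0, 2.0])]
tote_bar [(0.58, [459.0, -211.0, 149.0]), (0.56, [347.0, -442.0, 148.0])]
horse [(0.58, [554.0, 460.0, 0.0])]
blocks [(0.59, [563.0, -493.0, -0.0]), (0.19, [626.0, -53.0, 44.0])]
mallet [(0.68, [452.0, 237.0, 5.0])]
awl [(0.72, [476.0, 50.0, 2.0])]
gouge [(0.55, [454.0, -48.0, 2.0]), (0.25, [558.0, 62.0, 249.0])]
```

View pics/scene0.png

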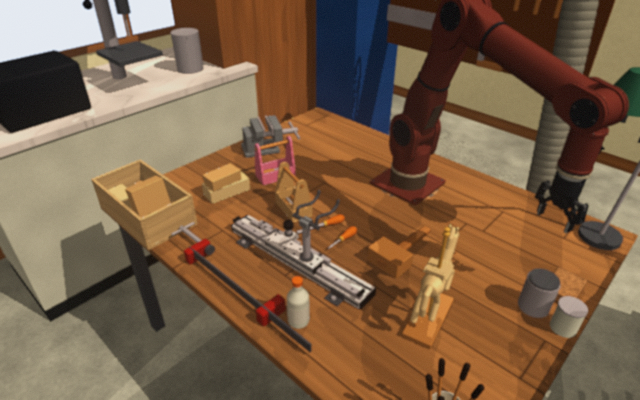

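View pics/top0.png

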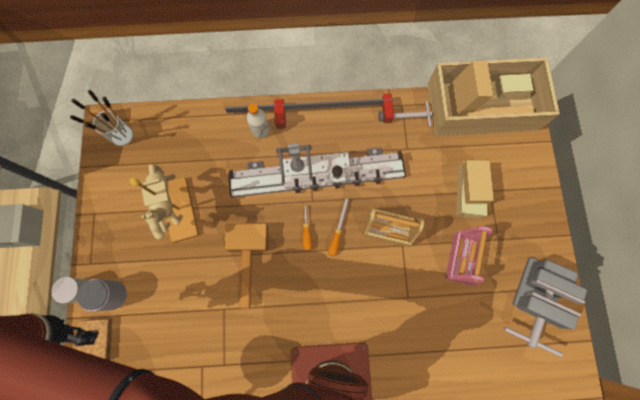

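The wooden tote at (395,228) in the top picture fits. The pink one at (468,255) is the look-alike. The horse at (165,205) is on the world +y side. Next I'll take an enlarged crop and the yaws.

```bash
cat > h.py <<'E'
from cell import env
import cv2,numpy as np
from scipy.spatial.transform import Rotation as R
def onplane(px,z,p):
    K=np.array([[p["fx"],0,p["cx"]],[0,p["fy"],p["cy"]],[0,0,1.]])
    u=cv2.undistortPoints(np.array(px,float).reshape(-1,1,2),K,p["dist"])[:,0]
    d=R.from_rotvec(p["orientation"]).apply(np.c_[u,np.ones(len(u))])
    o=p["position"];return o+d*((z-o[2])/d[:,2])[:,None]
def project(X,p):
    K=np.array([[p["fx"],0,p["cx"]],[0,p["fy"],p["cy"]],[0,0,1.]])
    Ri=R.from_rotvec(p["orientation"]).inv()
    return cv2.projectPoints(np.array(X,float).reshape(-1,1,3),Ri.as_rotvec(),-Ri.apply(p["position"]),K,p["dist"])[0][:,0]
def rect(thing,cam,z,k=0):
    ds=env.trace(thing,cam)
    out=[]
    for d in ds:
        ys,xs=np.nonzero(d["mask"]);P=onplane(np.c_[xs,ys],z,env.camera_params(cam))[:,:2]
        out.append((round(d["score"],2),len(xs),np.round([xs.mean(),ys.mean()]),cv2.minAreaRect(P.astype(np.float32))))
    return out
E
python3 - <<'E'
from h import *
im=env.grab_frame("top")
cv2.imwrite("pics/crop1.png",cv2.resize(im[130:300,215:500],None,fx=2.8,fy=2.8,interpolation=cv2.INTER_CUBIC))
for t,z in(("rail",30),("tote",50),("tote_bar",150),("horse",0),("knob_grip",120)):
    for r in rect(t,"top",z):print(t,r)
E
```

```text
rail (0.63, 4350, array([309., 170.]), ((674.1868896484375, 9.172943115234375), (157.18211364746094, 571.0728149414062), 3.0880939960479736))
tote (0.92, 1556, array([392., 227.]), ((449.4150390625, -218.7344970703125), (178.3292236328125, 95.56155395507812), 73.5629653930664))
tote (0.66, 1838, array([467., 255.]), ((361.23681640625, -441.7901306152344), (112.84068298339844, 191.1854705810547), 69.87198638916016))
tote (0.28, 100, array([336., 171.]), ((643.5733642578125, -56.37791061401367), (35.18924331665039, 33.464866638183594), 86.62104797363281))
tote_bar (0.68, 1557, array([392., 227.]), ((431.7366027832031, -199.58155822753906), (160.3158416748047, 89.68984985351562), 73.02519226074219))
tote_bar (0.68, 3135, array([167., 205.]), ((546.1778564453125, 443.71575927734375), (252.51388549804688, 151.1747589111328), 21.782949447631836))
tote_bar (0.65, 1797, array([467., 255.]), ((351.71600341796875, -404.9823303222656), (100.77140045166016, 175.5223388671875), 70.7747802734375))
horse (0.27, 1735, array([312., 164.]), ((692.8110961914062, 19.051345825195312), (244.2304229736328, 136.59117126464844), 87.6741714477539))
knob_grip (0.52, 110, array([336., 171.]), ((621.2213745117188, -52.61745834350586), (32.585323333740234, 33.34471893310547), 42.576656341552734))
```

View pics/crop1.png

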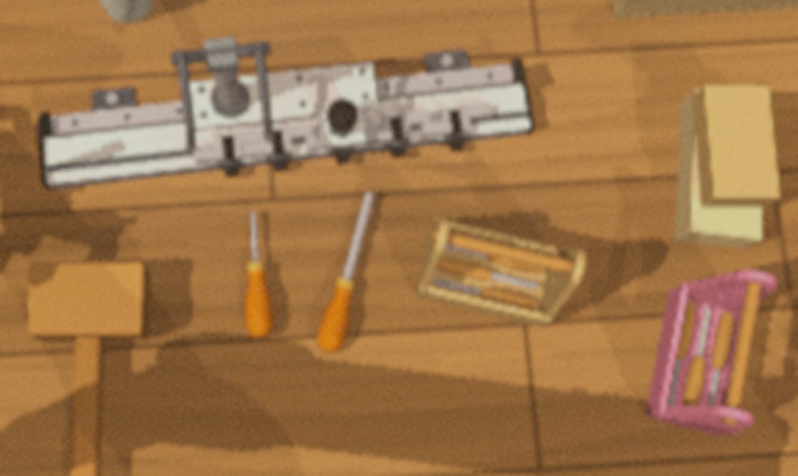

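The crop confirms the wooden tote at (500,270) and the pink look-alike at (710,350). The five notches show as dark marks at (230,152), (279,150), (343,155), (398,132) and (457,123), and the knob is at (343,117).

```bash
python3 - <<'E'
from h import *
p=env.camera_params("top")
f=lambda c:np.array(c)/2.8+[215,130]-0.3
def show(n,c,z):
    P=onplane(f(c),z,p)[:,:2];print(n,np.round(P,1).tolist());return P
e=show("rail near edge z30",[(43,183),(531,130)],30);v=e[0]-e[1];print("yaw",np.degrees(np.arctan2(-v[0],v[1])),np.hypot(*v))
n=show("notches",[(230,150),(279,150),(343,153),(398,135),(457,123)],44);u=v/np.hypot(*v);print((n-n[2])@u)
b=show("tote bar",[(452,240),(572,264)],150);v=b[0]-b[1];print("bar yaw",np.degrees(np.arctan2(-v[0],v[1])),b.mean(0),np.hypot(*v))
e=show("tote bottom edge z50",[(420,293),(550,321)],50);v=e[0]-e[1];print("yaw",np.degrees(np.arctan2(-v[0],v[1])))
s=env.read_state();w=env.camera_params("wrist")
T=R.from_rotvec(s["eef_rot"]);print("wrist cam in tool",T.inv().apply(w["position"]-s["eef_pos"]),(T.inv()*R.from_rotvec(w["orientation"])).as_rotvec(),w["fx"])
print(T.as_matrix())
E
```

```text
rail near edge z30 [[589.7, 287.5], [619.6, -275.7]]
yaw 3.046392683580214 564.0632409596603
notches [[612.0, 72.1], [608.7, 16.5], [600.9, -55.9], [618.5, -120.1], [628.8, -188.7]]
[ 127.2481375    71.90109528    0.          -64.98191542 -134.06194791]
tote bar [[472.1, -155.2], [440.0, -275.0]]
bar yaw -15.014004493734552 [ 456.06599417 -215.10571007] 124.0086691775322
tote bottom edge z50 [[434.7, -129.3], [395.3, -268.8]]
yaw -15.763162854170012
wrist cam in tool [70.88480905  0.67120287 31.92996122] [-0.22599516 -0.22541408  1.55753658] 277.9710039997633
[[-9.44128743e-01  3.29576875e-01  2.87437744e-05]
 [ 3.29576874e-01  9.44128743e-01 -4.04569611e-05]
 [-4.04715024e-05 -2.87232965e-05 -9.99999999e-01]]
```

```bash
cat >> h.py <<'E'
def go(pos,yaw):
    """shift & turn in tool axes to TCP pos; yaw deg: tool y = world y turned by yaw about z, tool z down"""
    s=env.read_state();T=R.from_rotvec(s["eef_rot"]);c,q=np.cos(np.radians(yaw)),np.sin(np.radians(yaw))
    D=R.from_matrix(np.array([[-c,-q,0],[-q,c,0],[0,0,-1.]]).T@np.eye(3)) if 0 else R.from_matrix(np.array([[-c,-q,0],[-q,c,0],[0,0,-1.]]))
    print("shift",np.round(T.inv().apply(np.array(pos)-s["eef_pos"]),1),"turn",np.round((T.inv()*D).as_rotvec(),3),"now",np.round(s["eef_pos"],1),"F",np.round(s["force"],1),"w",round(s["width"],1),"t",round(s["time_s"],2))
E
sed -i 's/D=R.from_matrix(np.array(\[\[-c,-q,0\],\[-q,c,0\],\[0,0,-1.\]\]).T@np.eye(3)) if 0 else /D=/' h.py
python3 -c "
from h import *
go([628,-56,480],3)"
```

```text
shift [-611.4 -495.9  -75.3] turn [-0.     0.    -0.388] now [214.2 613.7 404.7] F [ 0.4 -0.1  0.6] w 85.3 t 1.6
```

Emit:
send_rows(commands=[[-30, -20, -50, 0, 0, 0, 85], [-75, -60, -76, 0, 0, -0.1, 85], [-120, -97, -76, 0, 0, -0.2, 85], [-166, -135, -76, 0, 0, -0.3, 85], [-212, -172, -76, 0, 0, -0.388, 85], [-258, -209, -76, 0, 0, -0.388, 85], [-304, -246, -76, 0, 0, -0.388, 85], [-350, -284, -76, 0, 0, -0.388, 85], [-396, -321, -76, 0, 0, -0.388, 85], [-442, -358, -76, 0, 0, -0.388, 85], [-488, -396, -76, 0, 0, -0.388, 85], [-534, -433, -76, 0, 0, -0.388, 85]])

```text
time_s: 3.1
eef_pos: [576.3, 27.1, 481.1]
eef_rot: [-0.083, 3.14, 0.001]
force: [0.4, 0.4, 0.8]
width: 85.2
grip_force: 0.0
```

```bash
python3 -c "
from h import *
go([628,-56,420],3)"
```

```text
shift [-47.2 -85.8  61.1] turn [0.    0.001 0.   ] now [576.3  27.1 481.1] F [0.4 0.4 0.8] w 85.2 t 3.1
```

Emit:
send_rows(commands=[[-24, -43, 0, 0, 0, 0, 85], [-47, -86, 20, 0, 0, 0, 85], [-47, -86, 61, 0, 0, 0, 85], [-47, -86, 61, 0, 0, 0, 85], [-47, -86, 61, 0, 0, 0, 85]])

```text
time_s: 3.72
eef_pos: [627.3, -53.9, 421.2]
eef_rot: [-0.084, 3.139, 0.001]
force: [0.1, 0.1, 1.0]
width: 84.9
grip_force: 0.0
```

```bash
python3 - <<'E'
from h import *
w=env.camera_params("wrist");im=env.grab_frame("wrist");cv2.imwrite("pics/w1.png",im)
for t in("knob_grip","track","fork_seat","rail"):
    print(t,[(round(d["score"],2),np.round(d["xyz"],1).tolist()) for d in env.spot_point(t,"wrist")[:3]])
for r in rect("knob_grip","wrist",120):print(r)
go([628,-56,262],3)
E
```

```text
knob_grip [(0.84, [626.4, -55.3, 110.2])]
track [(0.57, [629.1, -56.4, 44.1])]
fork_seat []
rail [(0.94, [645.6, 6.0, 0.1])]
(0.78, 927, array([316., 188.]), ((625.6905517578125, -55.48552322387695), (33.95087814331055, 33.936466217041016), 3.1096839904785156))
(0.62, 9851, array([575.,  38.]), ((483.7523498535156, 161.79302978515625), (60.12490463256836, 121.32795715332031), 2.6785638332366943))
(0.21, 1556, array([322.,  48.]), ((508.6581726074219, -62.25458526611328), (18.23039436340332, 104.88554382324219), 67.68650817871094))
shift [ -0.5  -1.8 158.7] turn [0.    0.001 0.   ] now [627.1 -54.3 420.7] F [0.3 1.1 0. ] w 85.2 t 4.03
```

View pics/w1.png

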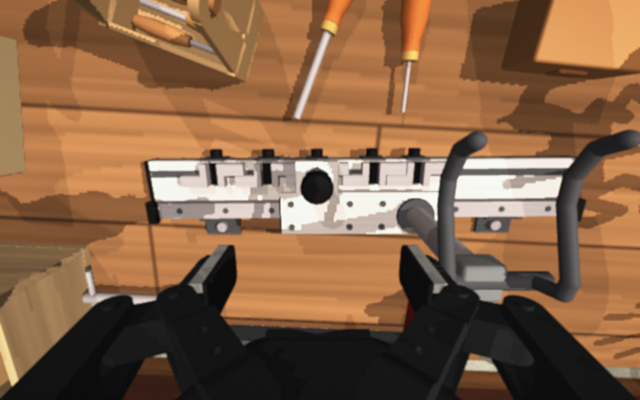

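The knob is at (316,188) and the notches at (212), (267), (375) and (417) on row 172. The finger clears the fork prong at (450,200).

```bash
python3 - <<'E'
from h import *
w=env.camera_params("wrist");im=cv2.imread("pics/w1.png").astype(int).sum(2)
for r in (164,168,172,176):
    row=im[r]; 
    runs=[];a=None
    for x in range(190,440):
        if row[x]<200 and a is None:a=x
        if row[x]>=200 and a is not None:runs.append((a,x-1));a=None
    print(r,runs)
    if runs:
        P=onplane([((a+b)/2,r) for a,b in runs],44,w)[:,:2];print(np.round((P-[626.4,-55.4])@[-.053,.9986],1))
E
```

```text
164 [(209, 214), (262, 269), (370, 378), (415, 422)]
[-130.8  -63.5   71.9  127.4]
168 [(210, 214), (262, 269), (370, 378), (415, 422)]
[-130.7  -63.7   72.2  127.9]
172 [(196, 197), (210, 215), (248, 252), (262, 270), (308, 324), (359, 360), (370, 378), (414, 422)]
[-150.7 -130.6  -83.5  -63.4   -0.5   54.3   72.5  127.8]
176 [(211, 215), (262, 270), (305, 327), (370, 377), (414, 421)]
[-130.5  -63.6   -0.5   72.2  127.7]
```

Emit:
send_rows(commands=[[0, -1, 50, 0, 0, 0, 85], [0.6, -1, 100, 0, 0, 0, 85], [0.6, -1, 140, 0, 0, 0, 85], [0.6, -1, 158, 0, 0, 0, 85], [0.6, -1, 158, 0, 0, 0, 85], [0.6, -1, 158, 0, 0, 0, 34], [0.6, -1, 158, 0, 0, 0, 30], [0.6, -1, 158, 0, 0, 0, 30], [0.6, -1, 158, 0, 0, 0, 30], [0.6, -1, 158, 0, 0, 0, 30], [0.6, -1, 158, 0, 0, 0, 30]], squeeze=60)

```text
time_s: 5.4
eef_pos: [626.9, -55.6, 263.2]
eef_rot: [-0.082, 3.139, 0.001]
force: [-1.5, -0.1, 7.2]
width: 32.5
grip_force: 58.9
```

Emit:
send_rows(commands=[[0, 0, -8, 0, 0, 0, 30], [0, 0, -15, 0, 0, 0, 30], [0, 0, -15, 0, 0, 0, 30], [0, 0, -15, 0, 0, 0, 30]])

```text
time_s: 5.9
eef_pos: [626.8, -55.3, 276.0]
eef_rot: [-0.082, 3.14, -0.001]
force: [8.8, -1.1, -12.6]
width: 32.7
grip_force: 60.6
```

Emit:
send_rows(commands=[[0, 0, -2, 0, 0, 0, 30], [0, 5, -2, 0, 0, 0, 30], [0, 12, -2, 0, 0, 0, 30], [0, 20, -2, 0, 0, 0, 30], [0, 25, -2, 0, 0, 0, 30], [0, 25, -2, 0, 0, 0, 30]])

```text
time_s: 6.65
eef_pos: [625.4, -30.4, 277.8]
eef_rot: [-0.082, 3.14, -0.001]
force: [7.6, -0.6, -13.2]
width: 32.4
grip_force: 60.8
```

Emit:
send_rows(commands=[[0, 10, 0, 0, 0, 0, 30], [0, 20, 0, 0, 0, 0, 30], [0, 30, 0, 0, 0, 0, 30], [0, 36, 0, 0, 0, 0, 30], [0, 36, 0, 0, 0, 0, 30], [0, 36, 3, 0, 0, 0, 30], [0, 36, 3, 0, 0, 0, 41], [0, 36, 3, 0, 0, 0, 41], [0, 36, 3, 0, 0, 0, 41], [0, 36, 3, 0, 0, 0, 41]])

```text
time_s: 7.9
eef_pos: [623.4, 5.3, 276.0]
eef_rot: [-0.082, 3.14, 0.0]
force: [-0.4, 0.4, -0.0]
width: 40.8
grip_force: 0.0
```

```bash
python3 - <<'E'
from h import *
im=env.grab_frame("wrist");cv2.imwrite("pics/w2.png",im)
print([(round(d["score"],2),np.round(d["xyz"],1).tolist()) for d in env.spot_point("knob_grip","wrist")[:3]]);go([0,0,0],3)
E
```

```text
[(0.87, [621.1, 3.0, 119.8])]
shift [622.8  27.2 275.8] turn [ 0.  0. -0.] now [623.4   5.3 275.9] F [ 0.1  0.1 -0.2] w 41.1 t 8.0
```

View pics/w2.png

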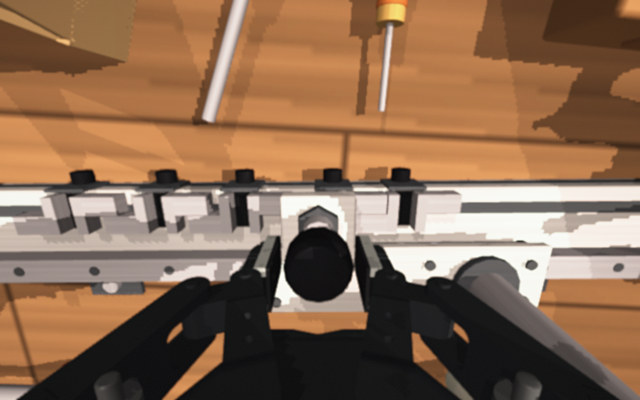

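The knob, at (319,265), rides up on the plate between the loose pads. The next notch is under its clamp at (333,178), about 10 mm further on.

Emit:
send_rows(commands=[[0, 4, 0, 0, 0, 0, 41], [0, 7, 0, 0, 0, 0, 41], [0, 9, 0, 0, 0, 0, 41], [0, 11, 0, 0, 0, 0, 41], [0, 11, 0, 0, 0, 0, 41]])

```text
time_s: 8.62
eef_pos: [622.9, 13.7, 275.8]
eef_rot: [-0.078, 3.14, -0.006]
force: [1.4, -8.9, -1.5]
width: 40.9
grip_force: 4.6
```

Emit:
send_rows(commands=[[0, 1, 0, 0, 0, 0, 41], [0, 2, 0, 0, 0, 0, 41], [0, 2, 0, 0, 0, 0, 41]])

```text
time_s: 9.0
eef_pos: [622.5, 17.4, 275.3]
eef_rot: [0.08, -3.14, 0.002]
force: [0.1, -3.3, -2.6]
width: 41.0
grip_force: 1.4
```

```bash
python3 - <<'E'
from h import *
im=env.grab_frame("wrist")
print([(round(d["score"],2),np.round(d["xyz"],1).tolist()) for d in env.spot_point("knob_grip","wrist")[:3]]);go([0,0,0],3)
E
```

```text
[(0.84, [625.1, 15.7, 117.4])]
shift [622.6  14.  275.9] turn [ 0. -0. -0.] now [622.6  18.4 275.6] F [ 0.   0.1 -0.6] w 41.1 t 9.1
```

Emit:
send_rows(commands=[[0, 1, 0, 0, 0, 0, 41], [0, 2, 0, 0, 0, 0, 41], [0, 2, 0, 0, 0, 0, 41]])

```text
time_s: 9.48
eef_pos: [622.6, 20.1, 275.8]
eef_rot: [-0.082, 3.14, -0.001]
force: [0.4, -3.3, 0.0]
width: 41.1
grip_force: 1.6
```

Emit:
send_rows(commands=[[0, 1, 0, 0, 0, 0, 41], [0, 2, 0, 0, 0, 0, 41], [0, 2, 0, 0, 0, 0, 41]])

```text
time_s: 9.85
eef_pos: [622.5, 22.1, 275.8]
eef_rot: [-0.082, 3.14, -0.001]
force: [0.8, -4.5, -0.1]
width: 41.3
grip_force: 2.4
```

```bash
python3 - <<'E'
from h import *
im=env.grab_frame("wrist");cv2.imwrite("pics/w3.png",im)
print([(round(d["score"],2),np.round(d["xyz"],1).tolist()) for d in env.spot_point("knob_grip","wrist")[:3]]);go([0,0,0],3)
E
```

```text
[(0.65, [622.6, 18.8, 106.1])]
shift [622.8  10.3 275.7] turn [-0.  0. -0.] now [622.5  22.1 275.8] F [ 0.4 -4.  -0.1] w 41.1 t 9.95
```

View pics/w3.png

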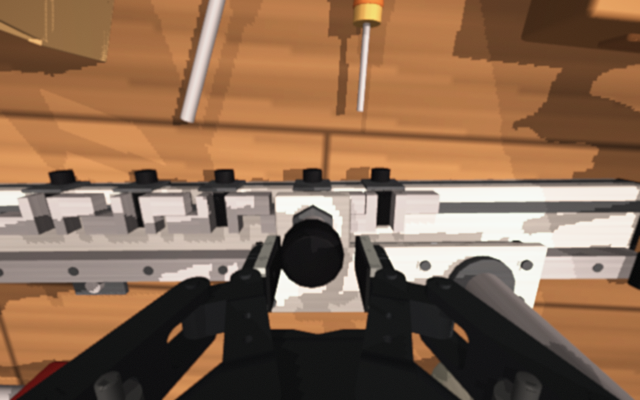

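The knob, now at (312,252), lines up with the next notch's clamp and sits lower, so it has dropped. I'll centre the fingers, lift off and check its height.

Emit:
send_rows(commands=[[0, -4, 0, 0, 0, 0, 45], [0, -4, -10, 0, 0, 0, 85], [0, -4, -50, 0, 0, 0, 85], [0, -4, -100, 0, 0, 0, 85], [0, -4, -145, 0, 0, 0, 85], [0, -4, -145, 0, 0, 0, 85], [0, -4, -145, 0, 0, 0, 85]])

```text
time_s: 10.82
eef_pos: [622.5, 18.8, 420.7]
eef_rot: [0.083, -3.14, -0.001]
force: [0.3, 0.6, -1.2]
width: 85.2
grip_force: 0.0
```

```bash
python3 - <<'E'
from h import *
for c in("wrist","scene","top"):
    env.grab_frame(c)
    for t in("knob_grip","fork_seat","tote_bar","tote"):
        print(c,t,[(round(d["score"],2),np.round(d["xyz"],1).tolist()) for d in env.spot_point(t,c)[:2]])
for r in rect("knob_grip","wrist",120)[:1]:print(r)
go([456,-213,480],-15.3)
E
```

```text
wrist knob_grip [(0.81, [622.9, 15.3, 106.7])]
wrist fork_seat [(0.63, [451.6, -49.9, -2.7])]
wrist tote_bar [(0.56, [452.8, 236.7, -0.9]), (0.17, [455.8, -210.1, -2.9])]
wrist tote [(0.59, [454.1, -211.5, 0.7]), (0.15, [478.8, 47.6, 2.0])]
scene knob_grip [(0.66, [623.5, 14.8, 104.4])]
scene fork_seat [(0.84, [592.3, 135.3, 231.7]), (0.44, [450.4, 235.6, 0.7])]
scene tote_bar [(0.87, [452.7, -214.5, 152.0]), (0.87, [345.9, -431.2, 153.6])]
scene tote [(0.85, [346.5, -434.9, -2.8]), (0.63, [460.0, -212.0, -0.1])]
top knob_grip []
top fork_seat [(0.89, [592.2, 138.2, 235.9])]
top tote_bar [(0.92, [457.6, -211.1, 147.3]), (0.72, [348.3, -438.1, 150.3])]
top tote [(0.76, [459.1, -212.4, 1.0]), (0.66, [346.2, -437.8, 0.7])]
(0.83, 933, array([318., 188.]), ((621.2598266601562, 18.054950714111328), (35.00257110595703, 32.12272644042969), 3.0792388916015625))
shift [ 178.5 -222.3  -59.3] turn [-0.     0.     0.319] now [622.7  18.3 420.7] F [ 0.9 -0.5 -0.3] w 85.1 t 11.62
```

The bolt is home: the knob point reads about 106 mm and lies 72 mm along the rail. Next is the tote. Its bar is at about (456,-213,150), yaw about -15°.

```bash
python3 - <<'E'
from h import *
print(np.round(env.read_state()["joints"],2),env.tcp_to_grasp)
go([456,-213,440],74.7)
E
```

```text
[-0.57  0.3   0.59  1.54 -0.17  1.36  1.66] 154.70000000000002
shift [ 178.5 -222.3  -19.3] turn [-0.     0.    -1.252] now [622.7  18.3 420.7] F [ 0.9 -0.5 -0.3] w 85.1 t 11.62
```

Emit:
send_rows(commands=[[16, -20, -20, 0, 0, 0.17, 85], [33, -41, -20, 0, 0, 0.34, 85], [50, -62, -20, 0, 0, 0.51, 85], [67, -83, -20, 0, 0, 0.68, 85], [84, -104, -20, 0, 0, 0.85, 85], [101, -125, -20, 0, 0, 1.02, 85], [118, -146, -20, 0, 0, 1.19, 85], [135, -167, -20, 0, 0, 1.36, 85], [152, -188, -20, 0, 0, 1.53, 85], [168, -208, -20, 0, 0, 1.7, 85], [178, -222, -20, 0, 0, 1.87, 85], [178, -222, -20, 0, 0, 1.89, 85]])

```text
time_s: 13.12
eef_pos: [455.8, -213.8, 441.0]
eef_rot: [2.5, 1.903, 0.002]
force: [0.0, 0.6, -0.4]
width: 85.2
grip_force: 0.0
```

```bash
python3 - <<'E'
from h import *
im=env.grab_frame("wrist");cv2.imwrite("pics/w4.png",im);w=env.camera_params("wrist")
for t in("tote_bar","tote"):
    print(t,[(round(d["score"],2),np.round(d["xyz"],1).tolist()) for d in env.spot_point(t,"wrist")[:2]])
for X in([456,-213,150],):
    u=np.array([0.264,0.9645,0]);print(project([np.array(X)+k*u for k in(-66,0,66)],w))
print(np.round(env.read_state()["joints"],2));go([456,-213,309],-105.3)
E
```

```text
tote_bar [(0.67, [462.1, -217.0, 151.3])]
tote [(0.98, [454.9, -210.1, 0.5]), (0.73, [347.6, -443.9, 0.5])]
[[315.45237827 256.41740309]
 [315.45784846 195.00207288]
 [315.46265241 124.44959184]]
[-0.54 -0.02  0.89  1.79  0.02  1.36  0.08]
shift [ -1.5  -0.7 131.7] turn [ 0.    -0.     0.004] now [ 457.  -211.8  440.7] F [ 1.2  0.9 -0.3] w 84.9 t 13.28
```

View pics/w4.png

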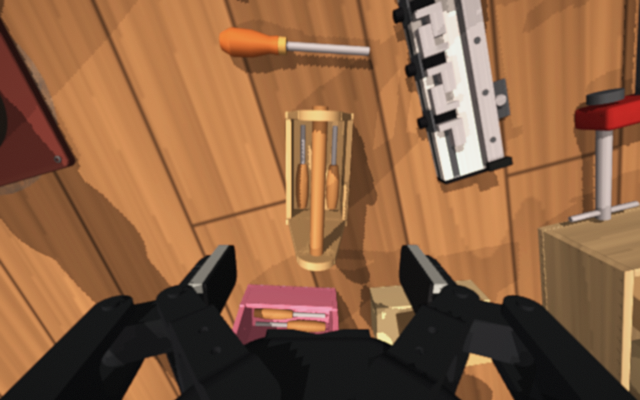

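The bar runs from (319,122) to (316,255), centred between the pads. The pink tote at (287,315) is clear of the gripper.

```bash
python3 - <<'E'
from h import *
w=env.camera_params("wrist")
P=onplane([(319.3,122.5),(316.3,255)],150,w);v=P[0]-P[1];m=P.mean(0);y=np.degrees(np.arctan2(-v[0],v[1]));print(P,m,np.hypot(*v[:2]),y)
go([m[0],m[1],309],y-90)
E
```

```text
[[ 477.36809639 -147.71843035  150.        ]
 [ 440.50400918 -274.50259407  150.        ]] [ 458.93605278 -211.11051221  150.        ] 132.03478744457317 -16.212452522285634
shift [  1.1   1.6 131.7] turn [ 0.   -0.    0.02] now [ 457.  -211.8  440.7] F [ 1.2  0.9 -0.3] w 84.9 t 13.28
```

Emit:
send_rows(commands=[[1, 1.5, 40, 0, 0, 0.02, 85], [1, 1.5, 85, 0, 0, 0.02, 85], [1, 1.5, 120, 0, 0, 0.02, 85], [1, 1.5, 132, 0, 0, 0.02, 85], [1, 1.5, 132, 0, 0, 0.02, 40], [1, 1.5, 132, 0, 0, 0.02, 20], [1, 1.5, 132, 0, 0, 0.02, 8], [1, 1.5, 132, 0, 0, 0.02, 8], [1, 1.5, 132, 0, 0, 0.02, 8], [1, 1.5, 132, 0, 0, 0.02, 8], [1, 1.5, 132, 0, 0, 0.02, 8]], squeeze=70)

```text
time_s: 14.65
eef_pos: [458.3, -212.2, 309.6]
eef_rot: [-2.516, -1.881, -0.001]
force: [-3.2, 1.8, 7.5]
width: 11.7
grip_force: 68.2
```

Emit:
send_rows(commands=[[0, 0, -10, 0, 0, 0, 8], [0, 0, -30, 0, 0, 0, 8], [0, 0, -60, 0, 0, 0, 8], [0, 0, -90, 0, 0, 0, 8], [0, 0, -115, 0, 0, 0, 8], [0, 0, -128, 0, 0, 0, 8], [0, 0, -128, 0, 0, 0, 8], [0, 0, -128, 0, 0, 0, 8]])

```text
time_s: 15.65
eef_pos: [457.9, -211.9, 435.7]
eef_rot: [-2.515, -1.88, 0.002]
force: [0.3, 1.1, -6.4]
width: 11.8
grip_force: 68.6
```

```bash
python3 - <<'E'
from h import *
go([500,137,437],-87)
E
```

```text
shift [346.5 -58.4  -1.3] turn [-0.002 -0.    -0.339] now [ 457.9 -211.9  435.7] F [ 0.3  1.1 -6.4] w 11.8 t 15.65
```

Emit:
send_rows(commands=[[15, -3, -1, 0, 0, -0.02, 8], [45, -10, -1, 0, 0, -0.06, 8], [80, -17, -1, 0, 0, -0.1, 8], [115, -24, -1, 0, 0, -0.15, 8], [150, -32, -1, 0, 0, -0.2, 8], [185, -40, -1, 0, 0, -0.25, 8], [220, -47, -1, 0, 0, -0.3, 8], [255, -55, -1, 0, 0, -0.339, 8], [290, -62, -1, 0, 0, -0.339, 8], [318, -68, -1, 0, 0, -0.339, 8], [336, -72, -1, 0, 0, -0.339, 8], [342, -73, -1, 0, 0, -0.339, 8]])

```text
time_s: 17.15
eef_pos: [485.0, 138.0, 437.4]
eef_rot: [2.161, 2.28, -0.001]
force: [0.5, -0.8, -6.8]
width: 11.4
grip_force: 68.6
```

```bash
python3 - <<'E'
from h import *
for c in("wrist","scene","top"):
    im=env.grab_frame(c);cv2.imwrite(f"pics/c_{c}.png",im)
    for t in("fork_seat","fork_tips","tote_bar","tote","knob_grip"):
        print(c,t,[(round(d["score"],2),np.round(d["xyz"],1).tolist()) for d in env.spot_point(t,c)[:2]])
go([592.5,136,437],-87)
E
```

```text
wrist fork_seat [(0.98, [592.4, 134.3, 235.3])]
wrist fork_tips [(0.89, [556.6, 134.5, 250.1])]
wrist tote_bar [(0.55, [487.9, 133.7, 276.7])]
wrist tote [(0.95, [479.3, 139.1, 132.6])]
wrist knob_grip [(0.62, [622.9, 15.8, 107.8])]
scene fork_seat [(0.67, [590.3, 136.5, 232.4])]
scene fork_tips []
scene tote_bar [(0.62, [482.4, 135.2, 276.0]), (0.57, [341.7, -432.7, 154.1])]
scene tote [(0.83, [346.6, -440.3, -3.4]), (0.66, [484.0, 132.4, 131.3])]
scene knob_grip []
top fork_seat [(0.83, [590.5, 136.5, 235.5])]
top fork_tips [(0.58, [551.3, 137.3, 252.3])]
top tote_bar [(0.77, [348.8, -438.1, 150.5])]
top tote []
top knob_grip [(0.67, [619.4, 19.8, 110.2])]
shift [ -6.2 107.3   0.7] turn [ 0.  0. -0.] now [485.  136.6 437.7] F [ 0.3  0.5 -6.5] w 11.5 t 18.05
```

View pics/c_wrist.png

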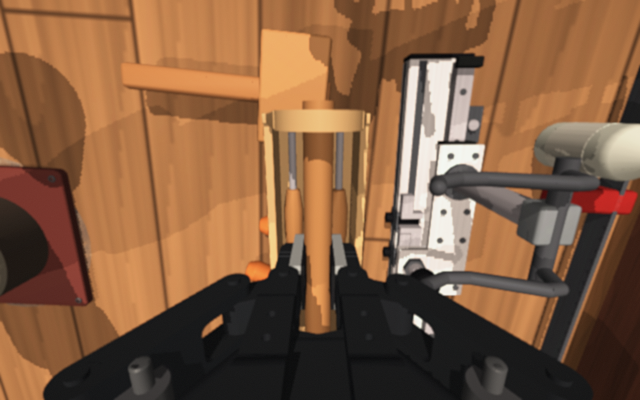

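The tote hangs upright in the grip. The prong tips at (437,185) and (430,280) straddle the gripper. Next I'll move in over the fork.

Emit:
send_rows(commands=[[-3, 10, 0, 0, 0, 0, 8], [-6, 28, 0, 0, 0, 0, 8], [-6, 50, 0, 0, 0, 0, 8], [-6, 72, 0, 0, 0, 0, 8], [-6, 92, 0, 0, 0, 0, 8], [-6, 104, 0, 0, 0, 0, 8], [-6, 107, 0, 0, 0, 0, 8], [-6, 107, 0, 0, 0, 0, 8], [-6, 107, 0, 0, 0, 0, 8]])

```text
time_s: 19.18
eef_pos: [591.8, 136.1, 437.9]
eef_rot: [-2.163, -2.278, -0.0]
force: [-0.2, -0.1, -5.6]
width: 11.2
grip_force: 68.7
```

```bash
python3 - <<'E'
from h import *
im=env.grab_frame("wrist");cv2.imwrite("pics/w5.png",im)
for t in("fork_seat","tote_bar","tote"):
    print(t,[(round(d["score"],2),np.round(d["xyz"],1).tolist()) for d in env.spot_point(t,"wrist")[:2]])
go([591.8,135.5,394],-87)
E
```

```text
fork_seat [(0.3, [587.1, 135.9, 130.0])]
tote_bar [(0.85, [595.6, 130.5, 278.2])]
tote [(0.76, [587.9, 134.7, 127.3])]
shift [-0.7 -0.2 43.9] turn [ 0. -0. -0.] now [591.9 136.2 437.9] F [-0.  -0.6 -6.9] w 11.4 t 19.38
```

View pics/w5.png

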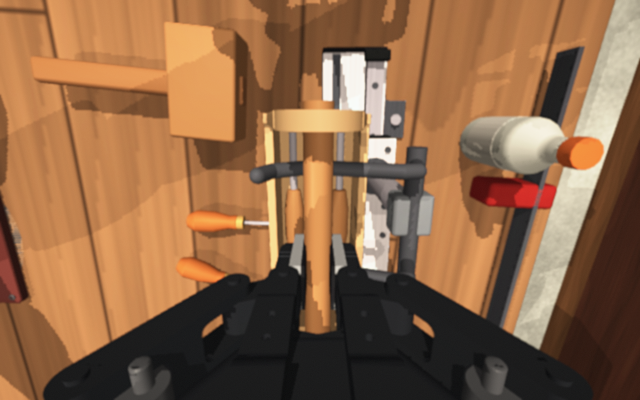

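The bar is over the prong, with the tip at (258,175) on the near side and the post at (410,200) beyond it. Now I'll lower it.

Emit:
send_rows(commands=[[-0.5, 0, 8, 0, 0, 0, 8], [-0.5, 0, 18, 0, 0, 0, 8], [-0.5, 0, 28, 0, 0, 0, 8], [-0.5, 0, 36, 0, 0, 0, 8], [-0.5, 0, 40, 0, 0, 0, 8], [-0.5, 0, 40, 0, 0, 0, 8]])

```text
time_s: 20.12
eef_pos: [592.2, 135.7, 397.5]
eef_rot: [-2.163, -2.278, 0.001]
force: [0.5, -0.6, -5.8]
width: 11.0
grip_force: 68.6
```

Emit:
send_rows(commands=[[0, 0, 1.5, 0, 0, 0, 8], [0, 0, 3, 0, 0, 0, 8], [0, 0, 4, 0, 0, 0, 8], [0, 0, 4, 0, 0, 0, 8]])

```text
time_s: 20.62
eef_pos: [592.2, 135.7, 393.7]
eef_rot: [-2.163, -2.278, 0.0]
force: [-0.2, 0.3, -5.7]
width: 11.4
grip_force: 68.7
```

Not seated yet, since the full weight is still on the arm.

Emit:
send_rows(commands=[[0, 0, 1, 0, 0, 0, 8], [0, 0, 2, 0, 0, 0, 8], [0, 0, 2, 0, 0, 0, 8]])

```text
time_s: 21.0
eef_pos: [592.3, 135.6, 392.8]
eef_rot: [2.163, 2.278, 0.002]
force: [-3.9, -0.6, 5.5]
width: 11.4
grip_force: 69.9
```

Emit:
send_rows(commands=[[0, 0, 1, 0, 0, 0, 8], [0, 0, 1.5, 0, 0, 0, 8], [0, 0, 1.5, 0, 0, 0, 8]])

```text
time_s: 21.38
eef_pos: [592.3, 135.5, 392.5]
eef_rot: [2.163, 2.278, 0.003]
force: [-8.4, -1.3, 14.5]
width: 11.9
grip_force: 71.0
```

Emit:
send_rows(commands=[[0, -1, -1, 0, 0, 0, 8], [0, -1, -1, 0, 0, 0, 8], [0, -1, -1, 0, 0, 0, 14], [0, -1, -1, 0, 0, 0, 18], [0, -1, -1, 0, 0, 0, 24], [0, -1, -1, 0, 0, 0, 34], [0, -1, -1, 0, 0, 0, 40], [0, -1, -1, 0, 0, 0, 40]], squeeze=20)

```text
time_s: 22.38
eef_pos: [591.2, 135.6, 391.1]
eef_rot: [-2.163, -2.278, 0.0]
force: [-0.2, -0.5, -0.4]
width: 39.9
grip_force: 0.0
```

```bash
python3 - <<'E'
from h import *
im=env.grab_frame("wrist");a=env.spot_point("tote_bar","wrist")
im2=env.grab_frame("scene");b=env.spot_point("tote_bar","scene")+env.spot_point("tote","scene")
for d in a+b:print(round(d["score"],2),np.round(d["xyz"],1))
cv2.imwrite("pics/w6.png",np.hstack([cv2.resize(im,(400,250)),cv2.resize(im2[170:320,220:460],(400,250),interpolation=cv2.INTER_CUBIC)]))
go([592,135,393],-87)
E
```

```text
0.77 [593.9 133.5 232.9]
0.7 [586.5 134.  230.4]
0.7 [ 344.4 -435.1  154.4]
0.74 [ 346.5 -435.8   -0.7]
0.68 [594.1 137.8  83.3]
0.19 [632.6 -54.9  44.5]
shift [-0.7  0.8 -1.8] turn [-0.  0. -0.] now [591.2 135.6 391.2] F [-0.9  1.3  0.1] w 40.0 t 22.62
```

View pics/w6.png

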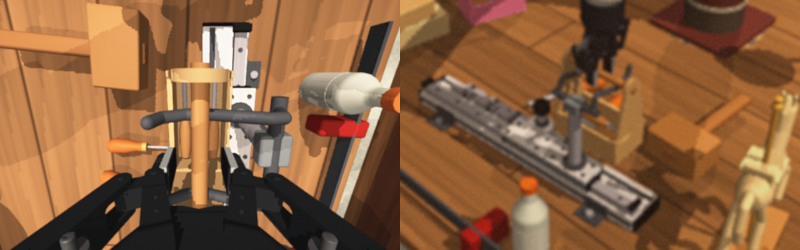

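The bar rests in the dips of both prongs, the tote hangs upright and the fingers are clear of it. I'll withdraw straight up.

Emit:
send_rows(commands=[[0, 0, -6, 0, 0, 0, 40], [0, 0, -16, 0, 0, 0, 40], [0, 0, -35, 0, 0, 0, 40], [0, 0, -70, 0, 0, 0, 40], [0, 0, -110, 0, 0, 0, 40], [0, 0, -130, 0, 0, 0, 40], [0, 0, -130, 0, 0, 0, 40], [0, 0, -130, 0, 0, 0, 40]])

```text
time_s: 23.62
eef_pos: [591.1, 135.6, 520.8]
eef_rot: [-2.163, -2.278, 0.001]
force: [0.8, -0.1, 0.3]
width: 40.0
grip_force: 0.0
```

```bash
python3 - <<'E'
from h import *
im=env.grab_frame("wrist")
for t in("tote_bar","tote","knob_grip","fork_seat"):
    print(t,[(round(d["score"],2),np.round(d["xyz"],1).tolist()) for d in env.spot_point(t,"wrist")[:2]])
im2=env.grab_frame("scene")
for t in("tote_bar","tote","knob_grip","awl","gouge","mallet"):
    print(t,[(round(d["score"],2),np.round(d["xyz"],1).tolist()) for d in env.spot_point(t,"scene")[:2]])
cv2.imwrite("pics/w7.png",np.hstack([cv2.resize(im,(400,250)),cv2.resize(im2[170:320,220:460],(400,250),interpolation=cv2.INTER_CUBIC)]))
go([592,135,393],-87)
E
```

```text
tote_bar [(0.61, [594.9, 131.2, 233.3])]
tote [(0.64, [588.9, 134.0, 83.3])]
knob_grip [(0.44, [622.7, 16.1, 110.3])]
fork_seat []
tote_bar [(0.8, [588.2, 130.2, 230.2]), (0.63, [340.2, -431.3, 150.2])]
tote [(0.8, [592.5, 134.4, 83.4]), (0.72, [476.8, 48.5, -3.7])]
knob_grip [(0.65, [625.1, 16.4, 105.4]), (0.49, [558.4, 136.4, 250.8])]
awl [(0.46, [475.6, 48.4, -5.7]), (0.18, [591.1, 135.1, 231.9])]
gouge [(0.66, [450.6, -51.9, 1.1])]
mallet [(0.73, [447.4, 237.2, 3.3]), (0.64, [479.8, 49.8, -3.8])]
shift [ -0.6   0.8 128.2] turn [-0.  0. -0.] now [591.2 135.6 521.2] F [ 0.1 -0.3 -0.5] w 40.2 t 24.23
```

View pics/w7.png

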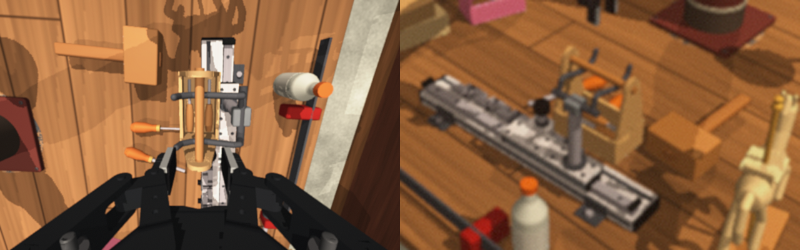

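The tote hangs level on both prongs, the knob is down, the other things on the bench haven't moved and the robot is clear. I'll hand the job in.

```bash
python3 -c "
from cell import env
print(env.finish_job())"
```

```text
the job is handed in; nothing more can be done
None
```

I moved the carrier one notch (about 72 mm) towards the horse with its bolt home, hung the wooden gouge tote upright on both fork prongs, and handed the job in at about 24 s; no verdict was returned.

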